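# Set the clamp collar on the flat of a tube-carousel drive shaft

## Task

The tube carousel on the bench is being assembled, and its clamp screw can only be tightened through the open front of the drip guard. First take the bare D-shaped shaft between the fingers, feel that they lie square on its flat, and turn the shaft until the flat faces straight out of the open front; then lay the cork separator over the shaft flat on the tube disc, and put the clamp collar on top of it with its screw lined up with the flat, facing the front. Finish while still holding: keep the collar gripped and pushed firmly down on the separator so that a colleague can tighten the screw, and leave the hex key, thermometer and Petri dish alone.

Things in the scene. Friction and masses are not known exactly. Their poses are not given: they have to be found in the camera images.
- drive: Carousel drive, fixed on the bench: white square housing 190 x 190 mm, top 48 mm above the bench. Origin on the bench under its centre, z up; the spindle axis is the vertical through it. The black control panel is its front, own -x. A bent sheet drip guard (inner radius 85 mm round the axis, 48 to 100 mm above the bench) closes back and sides and is open only to the front.
- spindle (a joint): Angle of the spindle in the drive: 0 when the shaft's flat faces straight to the drive's front (-x of the drive), positive when the flat is turned counter-clockwise seen from above. Turns freely both ways against a steady drag of about 0.06 N m and stays where it is left.
- d_shaft: Bare end of the steel drive shaft: diameter 16 mm, standing 46 mm above the tube disc, one flat along its whole length 4.5 mm from the axis (12.5 mm from flat to round side, 16 mm across the round), top edge chamfered 3 mm. Origin on the axis at the top face of the tube disc, 64 mm above the bench, z up; the flat faces its own -x.
- disc_gap (a point): Point on the top face of the aluminium tube disc, 43.5 mm from the axis, in the direction the flat faces. The disc (diameter 110 mm, 5 mm thick, top 64 mm above the bench) turns with the shaft; it has 11 tube holes in 12 places, and this is the place without a hole.
- separator: Loose round cork separator, outer diameter 54 mm, centre hole 19.4 mm, 6 mm thick, about 30 g, lying flat on the bench. Origin at the centre of its underside, z up.
- collar: Loose dark steel clamp collar, outer diameter 36 mm, round bore 17.6 mm, 22 mm high, about 100 g, standing on the bench, bore upright. Origin at the centre of its underside, z up. Its clamp screw is on its own -x side at 11 mm height; the screw's point (4.5 mm wide) stands into the bore to 5.6 mm from the axis, so the collar goes down the shaft only with the screw over the flat.
- collar_screw (a point): Outer end of the collar's screw head (diameter 8.8 mm): 25.5 mm from the collar's axis on its -x side, 11 mm above its underside.
- hex_key: Dark steel L-shaped 4 mm hex key lying on the bench, 80 x 26 mm; bystander. Origin near the middle of its long arm, which runs along its y.
- thermometer: White probe thermometer lying on the bench, 20 x 195 x 15 mm, its length along its y; bystander. Origin under its centre.
- petri_dish: Closed Petri dish, diameter 61 mm, 15 mm high; bystander. Origin under its centre.

How it is judged:
By the outcome, as a careful person would: the job done as asked, in the order asked, and still so for the second after the job is handed in, while the arm keeps its last pose, push and grip.
It also fails if it takes over 72 s, if anything falls off the work surface, if the arm or the gripper's body presses on something with over 40 N, if the wrist force passes 120 N, or if a joint passes its speed limit or range.

## Robot

A 6-joint arm with a two-finger parallel gripper is mounted at the origin on a cart in front of the work surface, level with it; the furniture and walls round the work are solid. World frame = base frame: x ahead of the robot, y to its left, z up, the work surface at z = 0. Lengths are in m, angles in rad, forces in N, time in s.
With the tool pointing down it reaches from about 0.375 to 0.975 m from the base axis. Payload 3.8 kg.
Tool frame: the origin (TCP) lies at the very end of the fingers, on their centre line; the grasp point (between the pads) lies 19 mm behind it; z points along the fingers, y is the direction in which the jaws open and shut (so a half turn about z gives the same grasp; the last joint's range is limited). The gripper opens to 85 mm and grips with 20 to 120 N. Pads are 22 mm wide; open, the fingers measure 114 mm over their backs; the gripper's body (76 mm by 85 mm) begins 54 mm behind the grasp point. The pads swing forward as they close: fully open they stand 13 mm farther back than shut.
Start: joints at [-1.191, 0.264, 1.604, -0, 1.274, -0.037], TCP at [0.273, -0.617, 0.231] pointing down, gripper open.
Joint ranges: [-2.63, 2.63], [-0.94, 2.18], [0.31, 2.57], [-1.31, 4.45], [0, 2.66], [-2.55, 2.55]. Speed limits (rad/s): [2.57, 2.57, 3.14, 3.14, 3.14, 3.14].

## Interface

Orientations are given as a rotation vector (axis times angle).
In Python, from workcell import status, read_camera, camera_info, order gives the robot as it stands.
- The arm moves only by the tool move_arm, never from a script. Its argument "deltas" is a list of rows, each a list of 3 entries, a list of its own where there are three numbers: the turn, a rotation vector about the world's x, y, z as a fraction of full scale, then the shift along the world's x, y, z as a fraction of full scale, then the closure, from -1 (fully open) to 1 (shut), so that 0 is half open. A call has 1 to 20 rows; each row is the pose to reach, as a shift and turn from the pose commanded when the call began; what a row does not reach only later rows make up. Full scale, the value 1, is 0.1 m for a shift and pi/2 rad for a turn. A row lasts 1/8 s, in which the tool goes at most 62.5 mm and 10.7 degrees, less where a joint would pass 70% of its speed; a pose out of reach is approached as far as the arm can. A call with a number of a shift or a turn outside -1 to 1 is refused whole. A call with a gripper value outside its range is refused whole. The fingers move at their own pace and stop on an object; "grip_force" is the grip in N (left out, the last holds). Time passes only in rows, so rows that repeat a pose let the fingers close. It gives the time, the measured TCP pose, the force and the opening at its end, in the units of the state.
- status.read_state(): the state, without advancing time (a new reading comes with each control period).
- read_camera(name): name is "scene" or "top" or "wrist"; returns (picture, depth): 420x560x3 uint8, red, green, blue; 420x560 float32, m along the optical axis (not along the pixel's ray), 0 where there is no reading.
- camera_info(name): a dict with "K" (3x3 intrinsics, pixels), "D" ([k1, k2, p1, p2, k3] as OpenCV has them; the pictures are not rectified), "R" (3x3) and "t" (3): a world point X has camera coordinates R X + t. Camera axes: x right, y down, z forward; pixel columns grow to the right and rows downward; lengths in m; the calibration is good to about 2 mm. A picture is of the moment at which its call begins: read the wrist's pose just before it. camera_info takes no time and is no camera call; for the wrist camera it gives the pose at the moment of the call.
- order.finish_job(): hands the job in, once; it reports no verdict.
The state is a dict: "time": time; "q": joint angles; "joint_vel": joint speeds; "joint_torque": joint torques, N m; "tool_pos": TCP position; "tcp_rot": TCP orientation; "wrist_force": force on the tool from outside, world axes, zero at the start; "torque": the same for the moment, N m; "width": opening from 0.0 (shut) to 1.0 (fully open).
Only numpy, scipy, OpenCV 4.12 (cv2) and the standard library are available. Lean on these libraries where they do the work, as an engineer would, in place of code of your own. Each camera call takes 0.05 s, during which the arm holds its last target. There are 200 camera calls.

## Working session

There is one attempt and no reset: what is moved stays moved. The work goes in short steps, Python scripts to look and compute and a tool call to move; the robot and the scene stay as the last step left them, time stands still between calls to the robot, and variables do not carry over. Pictures are saved under pics/ and viewed, about 8 in all and at most 12, crops included, and the job is handed in when it is done.

Besides the shell and the picture viewer there is one more tool, called by a JSON object that holds its "name" and its "arguments". move_arm: Moves the arm, as the interface text tells. Its arguments: {"type":"object","properties":{"deltas":{"type":"array","items":{"type":"array"}},"grip_force":{"type":"number"}},"required":["deltas"]}

```bash
ls; mkdir -p pics
python3 - <<'E'
from workcell import status, read_camera, camera_info
import cv2,numpy as np
s=status.read_state();print(s)
ims=[]
for n in("scene","top"):
    im,d=read_camera(n);np.savez(f"pics/{n}0.npz",im=im,d=d,**{k:np.array(v) for k,v in camera_info(n).items()})
    cv2.imwrite(f"pics/{n}0.png",im[:,:,::-1]);i=camera_info(n);print(n,np.array(i["K"]).round(1).tolist(),i["D"],np.array(i["R"]).round(3).tolist(),i["t"])
E
```

```text
pics
{'time': 0.0, 'q': array([-1.19092381e+00,  2.64766893e-01,  1.60539286e+00,  3.79828487e-05,
        1.27370615e+00, -3.69047826e-02]), 'joint_vel': array([-7.47933960e-05, -6.26057849e-04, -7.37284525e-04, -1.79905195e-04,
        5.68377646e-04,  1.46709587e-04]), 'joint_torque': array([ 4.53953890e-04, -5.15105474e+01, -3.67319548e+01, -7.96495942e-05,
        1.28936057e-02, -1.13822765e-07]), 'tool_pos': array([ 0.27298198, -0.61652564,  0.22994259]), 'tcp_rot': array([-3.07143208e+00, -6.49462420e-01,  5.52751933e-04]), 'wrist_force': array([-0.50406067,  0.57469453,  1.02292303]), 'torque': array([0.00798954, 0.00447339, 0.01974311]), 'width': 1.0035466862585258}
scene [[452.7, 0.0, 277.0], [0.0, 452.7, 212.6], [0.0, 0.0, 1.0]] [-0.11842725  0.          0.          0.          0.        ] [[-0.806, -0.592, -0.019], [-0.277, 0.405, -0.871], [0.523, -0.697, -0.49]] [0.44934516 0.24945109 0.9620879 ]
top [[485.4, 0.0, 281.5], [0.0, 485.4, 213.5], [0.0, 0.0, 1.0]] [-0.12806955  0.          0.          0.          0.        ] [[-0.029, -0.999, -0.028], [-0.993, 0.032, -0.115], [0.115, 0.025, -0.993]] [0.01177767 0.56346249 1.15971116]
```

View pics/top0.png

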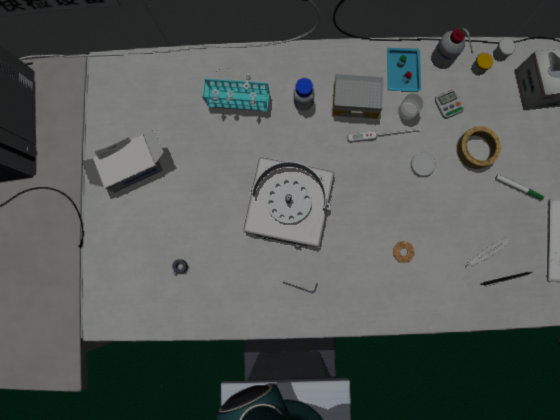

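View pics/scene0.png

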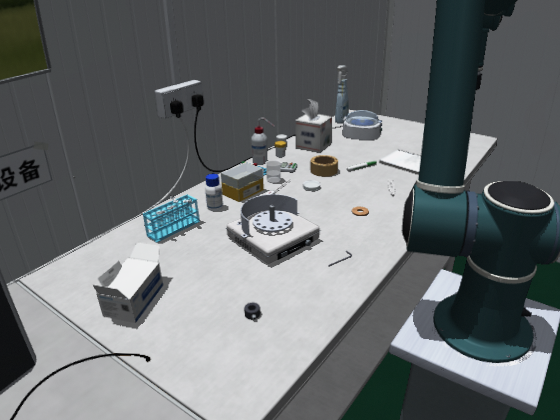

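```bash
cat > h.py <<'E'
import cv2,numpy as np
from workcell import status, read_camera, camera_info
def ray(i,px,z):
    """pixels -> world points on plane z"""
    K=np.array(i["K"]);D=np.array(i["D"]);R=np.array(i["R"]);t=np.array(i["t"])
    u=cv2.undistortPoints(np.array(px,float).reshape(-1,1,2),K,D).reshape(-1,2)
    d=np.c_[u,np.ones(len(u))]@R; c=-R.T@t
    return c+d*((z-c[2])/d[:,2])[:,None]
def proj(i,X):
    return cv2.projectPoints(np.array(X,float).reshape(-1,3),cv2.Rodrigues(np.array(i["R"]))[0],np.array(i["t"]),np.array(i["K"]),np.array(i["D"]))[0].reshape(-1,2)
def depthpts(i,d):
    h,w=d.shape;v,u=np.mgrid[:h,:w];K=np.array(i["K"])
    n=cv2.undistortPoints(np.c_[u.ravel(),v.ravel()].astype(float).reshape(-1,1,2),K,np.array(i["D"])).reshape(-1,2)
    X=np.c_[n,np.ones(len(n))]*d.reshape(-1,1)
    return ((X-np.array(i["t"]))@np.array(i["R"])).reshape(h,w,3)
E
python3 - <<'E'
from h import *
z=np.load("pics/top0.npz");i=z;im=z["im"];P=depthpts(i,z["d"])
def box(c,r):m=np.zeros(im.shape[:2],bool);m[c[1]-r:c[1]+r,c[0]-r:c[0]+r]=1;return m
hm=box((290,203),60)&(P[...,2]>.04)&(P[...,2]<.056)
pts=np.argwhere(box((290,203),60)&(P[...,2]>.03))[:,::-1]
W=ray(i,np.argwhere(hm)[:,::-1],.048)[:,:2]
r=cv2.minAreaRect(W.astype(np.float32)*1000);print("house",r)
hsv=cv2.cvtColor(im,cv2.COLOR_RGB2HSV)
m=box((403,252),18)&(hsv[...,1]>100);w=ray(i,np.argwhere(m)[:,::-1],.006);print("sep",w.mean(0),np.ptp(w,0))
m=box((180,267),18)&(im.max(2)<90);w=ray(i,np.argwhere(m)[:,::-1],.022);print("col",w.mean(0),np.ptp(w,0),m.sum())
print("shaft",ray(i,[[289,199]],.11)); 
for n,c in(("coll",(180,267)),("drive",(290,203))):
    k=20 if n=="coll" else 55
    globals()[n]=cv2.resize(im[c[1]-k:c[1]+k,c[0]-k:c[0]+k],(400,400),interpolation=cv2.INTER_CUBIC)
cv2.imwrite("pics/a.png",np.hstack([coll,drive])[...,::-1])
E
```

```text
house ((590.99169921875, -23.969680786132812), (199.67575073242188, 188.9494171142578), 76.73986053466797)
sep [ 0.46115149 -0.30576265  0.006     ] [4.79046629e-02 4.84618205e-02 4.44089210e-16]
col [0.44023448 0.25084708 0.022     ] [0.03946703 0.0404043  0.        ] 189
shaft [[ 0.58748079 -0.02573754  0.11      ]]
```

View pics/a.png

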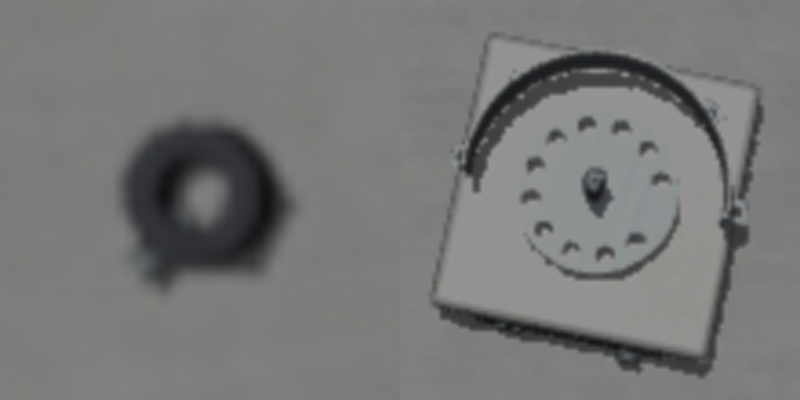

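{"name": "move_arm", "arguments": {"deltas": [[[0,0,0.1],[0.25,0.5,0],-1],[[0,0,0.2],[0.5,1,0],-1],[[0,0,0.26],[0.52,1,0],-1]]}}

```text
time: 0.48
tool_pos: [0.3264, -0.5135, 0.2305]
tcp_rot: [-2.871, -1.268, -0.001]
wrist_force: [-0.1, -0.9, -0.4]
width: 1.004
```

{"name": "move_arm", "arguments": {"deltas": [[[0,0,0.1],[0.25,0.5,0],-1],[[0,0,0.2],[0.5,1,0],-1],[[0,0,0.26],[0.52,1,0],-1]]}}

```text
time: 0.85
tool_pos: [0.3783, -0.4136, 0.2307]
tcp_rot: [-2.554, -1.826, -0.001]
wrist_force: [-0.1, -0.5, 0.3]
width: 1.001
```

{"name": "move_arm", "arguments": {"deltas": [[[0,0,0.1],[0.25,0.5,0],-1],[[0,0,0.2],[0.5,1,0],-1],[[0,0,0.26],[0.52,1,0],-1]]}}

```text
time: 1.23
tool_pos: [0.4302, -0.3137, 0.2308]
tcp_rot: [-2.131, -2.306, -0.002]
wrist_force: [-0.0, -0.3, -0.2]
width: 0.997
```

{"name": "move_arm", "arguments": {"deltas": [[[0,0,0.1],[0.25,0.5,0],-1],[[0,0,0.2],[0.5,1,0],-1],[[0,0,0.26],[0.52,1,0],-1]]}}

```text
time: 1.6
tool_pos: [0.4822, -0.2138, 0.2308]
tcp_rot: [-1.619, -2.691, -0.002]
wrist_force: [-0.6, -0.3, -0.7]
width: 1.001
```

{"name": "move_arm", "arguments": {"deltas": [[[0,0,0.1],[0.25,0.5,0],-1],[[0,0,0.2],[0.5,1,0],-1],[[0,0,0.26],[0.52,1,0],-1]]}}

```text
time: 1.98
tool_pos: [0.5342, -0.1138, 0.2308]
tcp_rot: [-1.039, -2.964, -0.002]
wrist_force: [-0.5, -0.3, -0.5]
width: 0.998
```

{"name": "move_arm", "arguments": {"deltas": [[[0,0,0.1],[0.25,0.45,0],-1],[[0,0,0.2],[0.5,0.9,0],-1],[[0,0,0.26],[0.5,0.9,0],-1],[[0,0,0.26],[0.5,0.9,0],-1]]}}

```text
time: 2.48
tool_pos: [0.583, -0.0266, 0.2305]
tcp_rot: [-0.429, -3.111, 0.0]
wrist_force: [-0.7, 0.1, -1.1]
width: 1.0
```

Run:
```python
from h import *
s=status.read_state();print({k:np.round(s[k],4).tolist() for k in("time","q","tool_pos","tcp_rot","wrist_force","width")})
i=camera_info("wrist");im,d=read_camera("wrist")
np.savez("pics/w1.npz",im=im,d=d,**{k:np.array(v) for k,v in i.items()});cv2.imwrite("pics/w1.png",im[...,::-1])
R=np.array(i["R"]);print("cam",-R.T@i["t"],R.round(3).tolist())
```

```text
{'time': 2.475, 'q': [-0.0881, 0.0936, 1.8044, -0.0002, 1.2449, -1.3847], 'tool_pos': [0.583, -0.0266, 0.2305], 'tcp_rot': [-0.429, -3.1107, 0.0004], 'wrist_force': [-0.6543, 0.1479, -1.07], 'width': 1.0004}
cam [ 0.51934179 -0.00926065  0.37355054] [[0.272, 0.962, -0.0], [0.929, -0.263, 0.261], [0.251, -0.071, -0.965]]
```

View pics/w1.png

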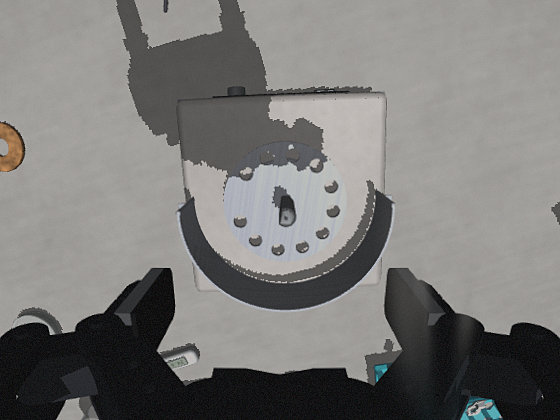

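Run:
```python
from h import *
from scipy.optimize import least_squares
z=np.load("pics/w1.npz");i=z;im=z["im"];P=depthpts(i,z["d"])
v,u=np.mgrid[:420,:560]
dm=(P[...,2]>.059)&(P[...,2]<.068)&(np.hypot(u-285,v-205)<70)
c=max(cv2.findContours(dm.astype(np.uint8),0,1)[0],key=cv2.contourArea).reshape(-1,2)
W=ray(i,c,.064)[:,:2]
f=least_squares(lambda p:np.hypot(*(W-p[:2]).T)-p[2],[.585,-.026,.055],loss="soft_l1",f_scale=.001).x;print("disc",f)
h=np.array([(246,175),(267,158),(292,153),(316,166),(331,187),(333,211),(322,233),(303,247),(278,250),(255,240),(240,222)])
H=ray(i,h,.064)[:,:2];k=np.arange(1,12)
g=least_squares(lambda p:(H-np.c_[p[0]+p[2]*np.cos(p[3]-k*np.pi/6),p[1]+p[2]*np.sin(p[3]-k*np.pi/6)]).ravel(),[f[0],f[1],.0435,np.radians(-107)])
print("holes",g.x[:3],"gap dir deg",np.degrees(g.x[3]),"resid mm",np.abs(g.fun).max()*1e3)
a=np.degrees(np.arctan2(*(H-g.x[:2]).T[::-1]));print(a.round(0))
hm=((P[...,2]>.042)&(P[...,2]<.053)).astype(np.uint8)
print("rows/cols", [ (r,np.where(hm[r,150:400])[0][[0,-1]]+150) for r in(110,130,150,180)],[(cc,np.where(hm[60:,cc])[0][0]+60) for cc in(190,220,260,300,340,375)])
L=[];Rr=[];F=[]
for r in range(108,182): x=np.where(hm[r,150:420])[0]+150;L.append((x[0],r));Rr.append((x[-1],r))
for cc in range(190,378): F.append((cc,np.where(hm[60:,cc])[0][0]+60))
for n,p in(("L",L),("R",Rr),("F",F)):
    w=ray(i,p,.048)[:,:2].astype(np.float32);vx,vy,x0,y0=cv2.fitLine(w,cv2.DIST_HUBER,0,.0005,.01).ravel()
    ang=np.degrees(np.arctan2(vy,vx))%180; d=(f[0]-x0)*vy-(f[1]-y0)*vx
    print(n,ang,"dist axis",d)
```

```text
disc [ 0.59200667 -0.02463791  0.05440634]
holes [ 0.59255101 -0.02468094  0.04377644] gap dir deg -114.02960054344891 resid mm 1.929463605977344
[-143. -175.  157.  126.   95.   66.   36.    7.  -24.  -55.  -84.]
rows/cols [(110, array([176, 385])), (130, array([179, 384])), (150, array([181, 385])), (180, array([183, 384]))] [(190, np.int64(99)), (220, np.int64(98)), (260, np.int64(96)), (300, np.int64(94)), (340, np.int64(93)), (375, np.int64(92))]
L 166.54245 dist axis -0.09255213350894644
R 167.03108 dist axis 0.09290743658497558
F 76.55113 dist axis 0.09369865185429692
```

{"name": "move_arm", "arguments": {"deltas": [[[0,0,-0.09],[0.1,0.035,-0.3],-0.6],[[0,0,-0.092],[0.1,0.035,-0.8],-0.6],[[0,0,-0.092],[0.1,0.035,-0.8],-0.6]], "grip_force": 30}}

```text
time: 2.9
tool_pos: [0.5888, -0.0241, 0.1465]
tcp_rot: [-0.655, -3.062, 0.002]
wrist_force: [-0.2, -0.7, 0.3]
width: 0.801
```

{"name": "move_arm", "arguments": {"deltas": [[[0,0,0],[0,0,-0.3],-0.3],[[0,0,0],[0,0,-0.6],0],[[0,0,0],[0,0,-0.78],0.3],[[0,0,0],[0,0,-0.78],0.4]]}}

```text
time: 3.4
tool_pos: [0.5926, -0.024, 0.073]
tcp_rot: [-0.654, -3.071, 0.0]
wrist_force: [-0.3, 0.6, 0.3]
width: 0.3
```

Run:
```python
from h import *
s=status.read_state();print({k:np.round(s[k],4).tolist() for k in("time","q","tool_pos","tcp_rot","wrist_force","width")})
i=camera_info("wrist");im,d=read_camera("wrist")
cv2.imwrite("pics/w2.png",im[...,::-1])
```

```text
{'time': 3.4, 'q': [-0.0824, 0.2576, 1.9248, -0.0, 0.961, -1.2335], 'tool_pos': [0.5926, -0.024, 0.073], 'tcp_rot': [-0.654, -3.071, 0.0004], 'wrist_force': [-0.2558, 0.5757, 0.2501], 'width': 0.2997}
```

View pics/w2.png

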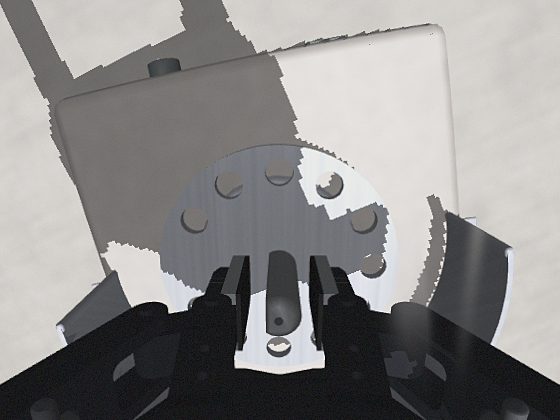

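{"name": "move_arm", "arguments": {"deltas": [[[0,0,0],[0,0,0],0.7],[[0,0,0],[0,0,0],1],[[0,0,0],[0,0,0],1],[[0,0,0],[0,0,0],1]], "grip_force": 30}}

```text
time: 3.95
tool_pos: [0.5948, -0.0235, 0.0751]
tcp_rot: [0.653, 3.07, 0.001]
wrist_force: [0.7, 2.3, 6.0]
width: 0.138
```

{"name": "move_arm", "arguments": {"deltas": [[[0,0,0],[0,0,0],1],[[0,0,0],[0,0,0],1]]}}

```text
time: 4.2
tool_pos: [0.5948, -0.0235, 0.0751]
tcp_rot: [0.653, 3.07, 0.001]
wrist_force: [0.4, 1.5, 5.6]
width: 0.141
```

```bash
cat > st.py <<'E'
from h import *
s=status.read_state();print({k:np.round(s[k],4).tolist() for k in("time","q","tool_pos","tcp_rot","wrist_force","torque","width")})
y=cv2.Rodrigues(np.array(s["tcp_rot"]))[0][:,1:];print("jaw deg",np.degrees(np.arctan2(y[1,0],y[0,0])).round(2),"tilt",y[:2,1].round(4))
E
python3 st.py
```

```text
{'time': 4.2, 'q': [-0.0816, 0.2557, 1.9226, 0.0005, 0.9601, -1.2337], 'tool_pos': [0.5948, -0.0235, 0.0751], 'tcp_rot': [0.6526, 3.0698, 0.0013], 'wrist_force': [0.3868, 1.4792, 5.6005], 'torque': [0.2721, -0.0554, -0.0016], 'width': 0.1408}
jaw deg 66.0 tilt [0.0033 0.0002]
```

{"name": "move_arm", "arguments": {"deltas": [[[0,0,-0.09],[0,0,0],1],[[0,0,-0.18],[0,0,0],1],[[0,0,-0.27],[0,-0.01,0],1],[[0,0,-0.36],[0,-0.01,0],1],[[0,0,-0.45],[0,-0.01,0],1],[[0,0,-0.54],[0,-0.01,0],1],[[0,0,-0.63],[0.01,-0.02,0],1],[[0,0,-0.72],[0.01,-0.02,0],1],[[0,0,-0.81],[0.01,-0.02,0],1],[[0,0,-0.881],[0.01,-0.02,0],1],[[0,0,-0.881],[0.01,-0.02,0],1],[[0,0,-0.881],[0.01,-0.02,0],1]]}}

```text
time: 5.7
tool_pos: [0.5933, -0.0266, 0.0751]
tcp_rot: [-2.463, -1.95, 0.004]
wrist_force: [-8.5, -1.1, 12.0]
width: 0.138
```

```bash
python3 st.py
```

```text
{'time': 5.7, 'q': [-0.0857, 0.2565, 1.9216, -0.002, 0.9653, 0.1469], 'tool_pos': [0.5933, -0.0266, 0.0751], 'tcp_rot': [-2.463, -1.95, 0.0039], 'wrist_force': [-8.4958, -1.0517, 11.996], 'torque': [-0.3162, 0.982, -0.0169], 'width': 0.1384}
jaw deg -13.26 tilt [-0.002  -0.0015]
```

{"name": "move_arm", "arguments": {"deltas": [[[0,0,0],[0,0,0],0.5],[[0,0,0],[0,0,0],0],[[0,0,0],[0,0,0.4],-0.5],[[0,0,0],[0,0,0.9],-0.6],[[0,0,0],[0,0,1],-0.6]]}}

```text
time: 6.32
tool_pos: [0.5971, -0.0259, 0.1776]
tcp_rot: [2.459, 1.946, 0.008]
wrist_force: [0.0, -0.7, 0.2]
width: 0.798
```

{"name": "move_arm", "arguments": {"deltas": [[[0,0,0],[-0.3,-0.3,0.6],-0.6],[[0,0,0],[-0.3,-0.3,0.6],-0.6],[[0,0,0],[-0.3,-0.3,0.6],-0.6]]}}

```text
time: 6.7
tool_pos: [0.5643, -0.0559, 0.2332]
tcp_rot: [2.464, 1.948, 0.001]
wrist_force: [0.3, 1.3, -0.2]
width: 0.801
```

Run:
```python
from h import *
i=camera_info("wrist");im,d=read_camera("wrist");import st
np.savez("pics/w3.npz",im=im,d=d,**{k:np.array(v) for k,v in i.items()});cv2.imwrite("pics/w3.png",im[...,::-1])
print(proj(i,[[.592,-.0242,.064],[.592,-.0242,.11]]))
```

```text
{'time': 6.75, 'q': [-0.1423, 0.06, 1.8378, 0.0004, 1.2451, 0.0899], 'tool_pos': [0.5638, -0.0555, 0.232], 'tcp_rot': [-2.463, -1.9482, 0.0011], 'wrist_force': [-0.33, 0.1864, 0.2962], 'torque': [-0.0022, 0.0071, -0.0266], 'width': 0.7977}
jaw deg -13.31 tilt [-0.0013  0.0005]
[[301.67951434 151.14608261]
 [305.46610851 156.84505269]]
```

View pics/w3.png

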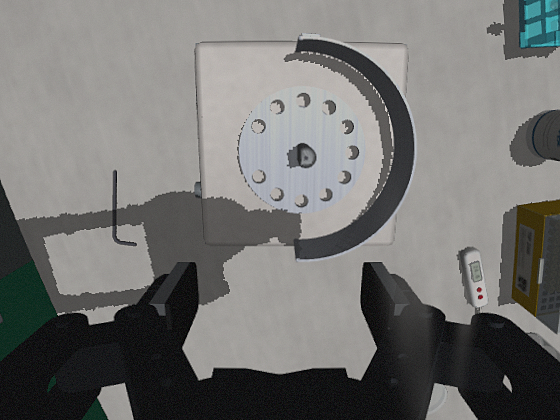

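Run:
```python
from h import *
from scipy.optimize import least_squares
z=np.load("pics/w3.npz");i=z;P=depthpts(i,z["d"])
h=np.array([(258,127),(277,107),(303,100),(330,107),(347,127),(353,152),(346,177),(326,194),(302,200),(277,194),(258,177)])
H=ray(i,h,.064)[:,:2];k=np.arange(1,12)
g=least_squares(lambda p:(H-np.c_[p[0]+p[2]*np.cos(p[3]-k*np.pi/6),p[1]+p[2]*np.sin(p[3]-k*np.pi/6)]).ravel(),[.592,-.0242,.0435,np.radians(166)])
print("holes",g.x[:3],"gap",np.degrees(g.x[3]),np.abs(g.fun).max()*1e3)
hm=((P[...,2]>.042)&(P[...,2]<.053))
F=[(np.where(hm[r])[0][np.where(hm[r])[0]>150][0],r) for r in list(range(50,180))+list(range(205,240))]
T=[(c,np.where(hm[:,c])[0][0]) for c in range(205,285)]
B=[(c,np.where(hm[:255,c])[0][-1]) for c in range(205,285)]
for n,p in(("F",F),("T",T),("B",B)):
    w=ray(i,p,.048)[:,:2].astype(np.float32);vx,vy,x0,y0=cv2.fitLine(w,cv2.DIST_HUBER,0,.0005,.01).ravel()
    print(n,np.degrees(np.arctan2(vy,vx))%180,((.592-x0)*vy-(-.0242-y0)*vx))
# bench height residual: separator seen in top view
print("bench z",np.median(P[200:240,20:60,2]))
```

```text
holes [ 0.59255101 -0.02495654  0.04374989] gap 166.56299684557317 1.0152648553697352
F 76.46006 0.09280293
T 166.94608 0.09311546
B 166.64343 -0.09212262
bench z 0.0004532199753438911
```

{"name": "move_arm", "arguments": {"deltas": [[[0,0,0],[-0.2,-0.5,0],-0.6],[[0,0,0],[-0.35,-1,0],-0.6]]}}

```text
time: 7.0
tool_pos: [0.5281, -0.1553, 0.2304]
tcp_rot: [-2.458, -1.95, 0.003]
wrist_force: [0.5, -1.1, -0.3]
width: 0.797
```

{"name": "move_arm", "arguments": {"deltas": [[[0,0,0],[-0.2,-0.5,0],-0.6],[[0,0,0],[-0.35,-1,0],-0.6]]}}

```text
time: 7.25
tool_pos: [0.493, -0.256, 0.2304]
tcp_rot: [-2.46, -1.948, 0.002]
wrist_force: [0.6, 0.2, -0.8]
width: 0.801
```

{"name": "move_arm", "arguments": {"deltas": [[[0,0,0],[-0.33,-0.5,-0.5],-0.6],[[0,0,0],[-0.33,-0.5,-0.9],-0.6],[[0,0,0],[-0.33,-0.5,-0.9],-0.6],[[0,0,0],[-0.33,-0.5,-0.9],-0.6]]}}

```text
time: 7.75
tool_pos: [0.4619, -0.305, 0.1432]
tcp_rot: [-2.462, -1.95, -0.0]
wrist_force: [-0.3, -0.4, 1.0]
width: 0.798
```

Run:
```python
from h import *
i=camera_info("wrist");im,d=read_camera("wrist");import st
cv2.imwrite("pics/w4.png",im[...,::-1])
hsv=cv2.cvtColor(im,cv2.COLOR_RGB2HSV)
m=cv2.inRange(hsv,(5,80,40),(25,255,255))
c=max(cv2.findContours(m,0,1)[0],key=cv2.contourArea);print(cv2.boundingRect(c),cv2.contourArea(c))
e=cv2.fitEllipse(c);print(e)
w=ray(i,c.reshape(-1,2),.006)[:,:2].astype(np.float32)*1000;print(cv2.minEnclosingCircle(w),cv2.fitEllipse(w))
```

```text
{'time': 7.8, 'q': [-0.6286, 0.1075, 1.955, 0.0004, 1.0772, -0.398], 'tool_pos': [0.4629, -0.3055, 0.1446], 'tcp_rot': [2.4611, 1.9499, 0.0013], 'wrist_force': [0.2554, -0.3567, 0.0493], 'torque': [-0.0064, -0.0042, -0.0159], 'width': 0.7967}
jaw deg -13.22 tilt [ 0.0017 -0.0008]
(247, 171, 65, 64) 3178.0
((278.90509033203125, 202.6200714111328), (62.815101623535156, 64.47420501708984), 94.00369262695312)
((461.1966247558594, -306.3218994140625), 26.581188201904297) ((461.19921875, -306.411376953125), (51.94780731201172, 52.13076400756836), 19.454591751098633)
```

View pics/w4.png

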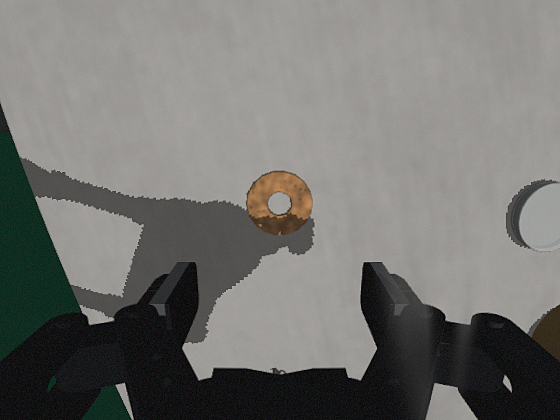

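{"name": "move_arm", "arguments": {"deltas": [[[0,0,0],[0,-0.015,-0.5],-0.42],[[0,0,0],[0,-0.015,-1],-0.42],[[0,0,0],[0,-0.015,-1],-0.42]], "grip_force": 25}}

```text
time: 8.18
tool_pos: [0.4599, -0.3049, 0.0413]
tcp_rot: [-2.458, -1.948, 0.002]
wrist_force: [-0.8, 0.6, 0.5]
width: 0.711
```

{"name": "move_arm", "arguments": {"deltas": [[[0,0,0],[0,0,-0.3],-0.42],[[0,0,0],[0,0,-0.4],-0.42],[[0,0,0],[0,0,-0.4],-0.42]]}}

```text
time: 8.55
tool_pos: [0.4623, -0.3075, 0.0048]
tcp_rot: [2.462, 1.949, 0.001]
wrist_force: [-0.2, -0.3, 0.7]
width: 0.706
```

{"name": "move_arm", "arguments": {"deltas": [[[0,0,0],[0,0,-0.02],-0.42],[[0,0,0],[0,0,-0.04],-0.42],[[0,0,0],[0,0,-0.04],-0.42]]}}

```text
time: 8.93
tool_pos: [0.4614, -0.3074, -0.0004]
tcp_rot: [2.463, 1.949, 0.0]
wrist_force: [-0.6, 0.6, 0.3]
width: 0.71
```

{"name": "move_arm", "arguments": {"deltas": [[[0,0,0],[0,0.01,-0.01],-0.42],[[0,0,0],[0,0.01,-0.02],-0.42],[[0,0,0],[0,0.01,-0.02],-0.42]]}}

```text
time: 9.3
tool_pos: [0.4611, -0.3061, -0.0029]
tcp_rot: [-2.463, -1.949, 0.0]
wrist_force: [-0.2, -0.8, 0.6]
width: 0.712
```

{"name": "move_arm", "arguments": {"deltas": [[[0,0,0],[0,0,-0.01],-0.42],[[0,0,0],[0,0,-0.02],-0.42],[[0,0,0],[0,0,-0.02],-0.42]]}}

```text
time: 9.68
tool_pos: [0.4612, -0.3062, -0.0049]
tcp_rot: [-2.463, -1.949, 0.0]
wrist_force: [-0.2, -0.4, -0.0]
width: 0.712
```

Run:
```python
import st
from h import *
im,d=read_camera("wrist")
cv2.imwrite("pics/w5.png",cv2.resize(im[180:420,130:430],(750,600))[...,::-1])
```

```text
{'time': 9.675, 'q': [-0.6311, 0.2986, 2.0499, -0.0, 0.7933, -0.3991], 'tool_pos': [0.4612, -0.3062, -0.0049], 'tcp_rot': [-2.4634, -1.9493, 0.0001], 'wrist_force': [-0.1614, -0.4463, -0.0414], 'torque': [0.0012, 0.0018, 0.0539], 'width': 0.7118}
jaw deg -13.29 tilt [-0.0002  0.0002]
```

View pics/w5.png

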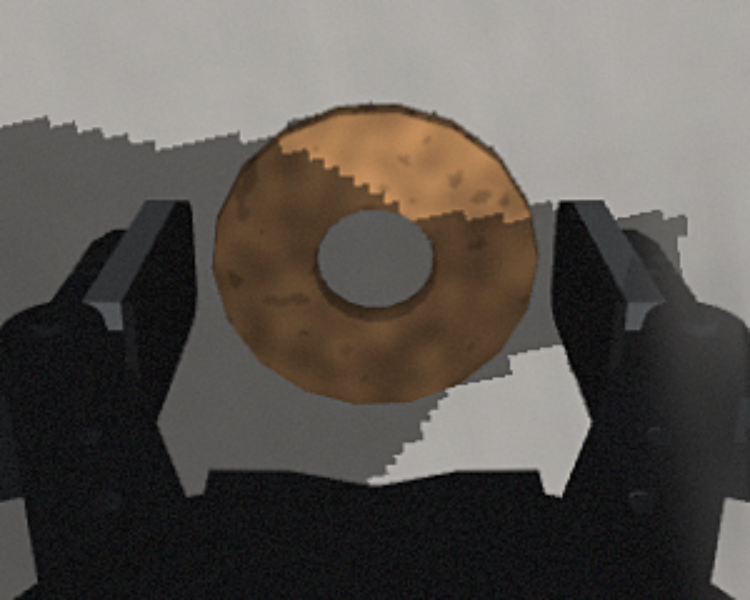

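{"name": "move_arm", "arguments": {"deltas": [[[0,0,0],[0,0,-0.01],-0.42],[[0,0,0],[0,0,-0.02],-0.42],[[0,0,0],[0,0,-0.02],-0.42]]}}

```text
time: 10.1
tool_pos: [0.4614, -0.3063, -0.0052]
tcp_rot: [-2.463, -1.949, 0.0]
wrist_force: [-3.1, 2.8, 11.2]
width: 0.714
```

{"name": "move_arm", "arguments": {"deltas": [[[0,0,0],[0,0,-0.01],-0.42],[[0,0,0],[0,0,-0.02],-0.42],[[0,0,0],[0,0,-0.02],-0.42]]}}

```text
time: 10.48
tool_pos: [0.4615, -0.3064, -0.0053]
tcp_rot: [-2.463, -1.949, 0.0]
wrist_force: [-8.4, 6.2, 25.8]
width: 0.707
```

{"name": "move_arm", "arguments": {"deltas": [[[0,0,0],[0,0,0.055],-0.42],[[0,0,0],[0,0,0.055],-0.2],[[0,0,0],[0,0,0.055],0],[[0,0,0],[0,0,0.055],0],[[0,0,0],[0,0,0.055],0]], "grip_force": 25}}

```text
time: 11.1
tool_pos: [0.4621, -0.3068, -0.0019]
tcp_rot: [2.463, 1.948, 0.001]
wrist_force: [-1.6, 2.3, 11.4]
width: 0.61
```

{"name": "move_arm", "arguments": {"deltas": [[[0,0,0],[0,0,0.4],0.1],[[0,0,0],[0,0,1],0.1],[[0,0,0],[0,0,1],0.1]]}}

```text
time: 11.48
tool_pos: [0.4651, -0.309, 0.1022]
tcp_rot: [2.455, 1.943, 0.005]
wrist_force: [1.8, 0.2, 0.2]
width: 0.599
```

{"name": "move_arm", "arguments": {"deltas": [[[0,0,0],[0.2,0.4,0.5],0.1],[[0,0,0],[0.45,0.9,0.5],0.1],[[0,0,0],[0.45,0.94,0.5],0.1]]}}

```text
time: 11.85
tool_pos: [0.5073, -0.2093, 0.1462]
tcp_rot: [-2.459, -1.954, -0.001]
wrist_force: [0.2, -0.6, -1.5]
width: 0.594
```

{"name": "move_arm", "arguments": {"deltas": [[[0,0,0],[0.22,0.5,0],0.1],[[0,0,0],[0.43,0.94,0],0.1],[[0,0,0],[0.43,0.94,0],0.1]]}}

```text
time: 12.22
tool_pos: [0.549, -0.1161, 0.1449]
tcp_rot: [-2.458, -1.952, 0.002]
wrist_force: [0.1, -0.6, 0.3]
width: 0.603
```

{"name": "move_arm", "arguments": {"deltas": [[[0,0,0],[0.22,0.5,0],0.1],[[0,0,0],[0.43,0.94,0],0.1],[[0,0,0],[0.43,0.94,0],0.1],[[0,0,0],[0.43,0.94,0],0.1]]}}

```text
time: 12.72
tool_pos: [0.5911, -0.0255, 0.1454]
tcp_rot: [-2.463, -1.949, 0.004]
wrist_force: [-0.1, -0.1, -0.2]
width: 0.601
```

Run:
```python
from h import *
i=camera_info("wrist");im,d=read_camera("wrist");import st
np.savez("pics/w6.npz",im=im,d=d,**{k:np.array(v) for k,v in i.items()})
cv2.imwrite("pics/w6.png",im[...,::-1])
```

```text
{'time': 12.775, 'q': [-0.0852, 0.1771, 1.8731, -0.001, 1.0935, 0.1482], 'tool_pos': [0.5911, -0.0258, 0.1457], 'tcp_rot': [-2.4639, -1.9477, 0.0034], 'wrist_force': [0.1966, -0.9429, -0.4902], 'torque': [0.0313, -0.0131, 0.0063], 'width': 0.6034}
jaw deg -13.35 tilt [-0.0022 -0.0007]
```

View pics/w6.png

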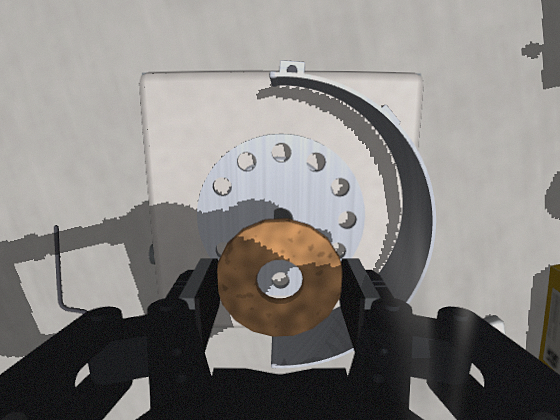

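Run:
```python
from h import *
z=np.load("pics/w6.npz");i=z;im=z["im"];P=depthpts(i,z["d"])
hsv=cv2.cvtColor(im,cv2.COLOR_RGB2HSV)
m=cv2.inRange(hsv,(5,60,20),(25,255,255))
cs,hi=cv2.findContours(m,cv2.RETR_CCOMP,1)
for c in cs:
    if cv2.contourArea(c)>300:
        w=ray(i,c.reshape(-1,2),.1536)[:,:2].astype(np.float32)*1000
        print(cv2.boundingRect(c),cv2.fitEllipse(w),cv2.minEnclosingCircle(w))
k=cv2.erode(m,np.ones((5,5)))>0;k[:200]=0;k[350:]=0
p=P[k];p=p[(p[:,2]>.13)&(p[:,2]<.18)];A=np.c_[p[:,:2]-p[:,:2].mean(0),np.ones(len(p))]
co=np.linalg.lstsq(A,p[:,2],rcond=None)[0];print("plane slope,z",co,p[:,:2].mean(0),np.std(p[:,2]-A@co))
```

```text
(539, 264, 21, 107) ((707.5571899414062, -77.15631103515625), (8.783368110656738, 57.42693328857422), 176.70516967773438) ((708.95068359375, -75.80755615234375), 29.00541114807129)
(217, 218, 126, 119) ((591.3837890625, -24.858491897583008), (52.01263427734375, 53.14441680908203), 166.01907348632812) ((591.537353515625, -24.88360023498535), 26.977811813354492)
(255, 259, 49, 40) ((591.5621337890625, -24.273937225341797), (17.86932945251465, 19.473268508911133), 74.21575927734375) ((591.4923706054688, -24.150436401367188), 9.932389259338379)
plane slope,z [-0.00540328 -0.00067637  0.15345112] [ 0.59164318 -0.02377187] 0.0006035028938459283
```

{"name": "move_arm", "arguments": {"deltas": [[[0,0,0],[0.005,0.005,-0.15],0.1],[[0,0,0],[0.005,0.005,-0.3],0.1],[[0,0,0],[0.005,0.005,-0.45],0.1],[[0,0,0],[0.005,0.005,-0.5],0.1],[[0,0,0],[0.005,0.005,-0.5],0.1]]}}

```text
time: 13.4
tool_pos: [0.5923, -0.0237, 0.0959]
tcp_rot: [-2.463, -1.949, 0.002]
wrist_force: [-0.8, -0.2, 0.1]
width: 0.6
```

{"name": "move_arm", "arguments": {"deltas": [[[0,0,0],[0,0,-0.1],0.1],[[0,0,0],[0,0,-0.2],0.1],[[0,0,0],[0,0,-0.3],0.1],[[0,0,0],[0,0,-0.3],0.1]]}}

```text
time: 13.9
tool_pos: [0.5916, -0.0236, 0.0653]
tcp_rot: [-2.462, -1.948, 0.003]
wrist_force: [-0.0, -0.4, -0.3]
width: 0.601
```

{"name": "move_arm", "arguments": {"deltas": [[[0,0,0],[0,0,-0.03],0.1],[[0,0,0],[0,0,-0.04],0.1],[[0,0,0],[0,0,-0.04],0.1]]}}

```text
time: 14.28
tool_pos: [0.5929, -0.0237, 0.063]
tcp_rot: [2.463, 1.949, 0.0]
wrist_force: [0.4, -0.9, 0.2]
width: 0.603
```

{"name": "move_arm", "arguments": {"deltas": [[[0,0,0],[0,0,0],-0.4],[[0,0,0],[0,0,0],-0.5],[[0,0,0],[0,0,0.4],-0.6],[[0,0,0],[0,0,0.9],-0.6],[[0,0,0],[0,0,1],-0.6],[[0,0,0],[0,0,1],-0.6]]}}

```text
time: 15.02
tool_pos: [0.5934, -0.0237, 0.1639]
tcp_rot: [2.462, 1.949, 0.003]
wrist_force: [-0.3, -0.2, -1.5]
width: 0.8
```

Run:
```python
from h import *
i=camera_info("wrist");im,d=read_camera("wrist");import st
np.savez("pics/w7.npz",im=im,d=d,**{k:np.array(v) for k,v in i.items()})
cv2.imwrite("pics/w7.png",im[...,::-1])
hsv=cv2.cvtColor(im,cv2.COLOR_RGB2HSV);m=cv2.inRange(hsv,(5,60,20),(25,255,255))
P=depthpts(i,d);m[(P[...,2]<.05)|(P[...,2]>.09)]=0
c=max(cv2.findContours(m,0,1)[0],key=cv2.contourArea)
w=ray(i,c.reshape(-1,2),.07)[:,:2].astype(np.float32)*1000;print(cv2.minEnclosingCircle(w))
k=cv2.erode(m,np.ones((5,5)))>0;p=P[k];A=np.c_[p[:,:2]-p[:,:2].mean(0),np.ones(len(p))]
print(np.linalg.lstsq(A,p[:,2],rcond=None)[0])
```

```text
{'time': 15.075, 'q': [-0.0819, 0.1629, 1.857, 0.0, 1.1223, 0.15], 'tool_pos': [0.5923, -0.0237, 0.1622], 'tcp_rot': [-2.4632, -1.9492, 0.0007], 'wrist_force': [-0.7329, 0.902, -0.2321], 'torque': [-0.0431, 0.0139, 0.0355], 'width': 0.8001}
jaw deg -13.29 tilt [-0.0006  0.0001]
((592.9373168945312, -23.420547485351562), 26.62449836730957)
[0.00051881 0.00214326 0.07020446]
```

{"name": "move_arm", "arguments": {"deltas": [[[0,0,0.1],[-0.25,0.45,0.1],-0.6],[[0,0,0.2],[-0.5,0.9,0.1],-0.6],[[0,0,0.26],[-0.5,0.92,0.1],-0.6]]}}

```text
time: 15.45
tool_pos: [0.5393, 0.0706, 0.17]
tcp_rot: [-2.006, -2.412, 0.005]
wrist_force: [0.2, -0.2, -1.2]
width: 0.795
```

{"name": "move_arm", "arguments": {"deltas": [[[0,0,0.1],[-0.25,0.45,0],-0.6],[[0,0,0.2],[-0.5,0.9,0],-0.6],[[0,0,0.26],[-0.5,0.92,0],-0.6]]}}

```text
time: 15.82
tool_pos: [0.4893, 0.1623, 0.17]
tcp_rot: [-1.475, -2.769, 0.005]
wrist_force: [0.6, 0.1, 0.8]
width: 0.801
```

{"name": "move_arm", "arguments": {"deltas": [[[0,0,0.1],[-0.25,0.45,0],-0.6],[[0,0,0.2],[-0.52,0.9,0],-0.6],[[0,0,0.25],[-0.52,0.91,0],-0.6],[[0,0,0.25],[-0.52,0.91,0],-0.6]]}}

```text
time: 16.32
tool_pos: [0.4391, 0.2512, 0.1706]
tcp_rot: [-0.916, -3.002, 0.004]
wrist_force: [-0.2, -0.0, 0.4]
width: 0.799
```

Run:
```python
from h import *
i=camera_info("wrist");im,d=read_camera("wrist");import st
np.savez("pics/w8.npz",im=im,d=d,**{k:np.array(v) for k,v in i.items()})
cv2.imwrite("pics/w8.png",im[...,::-1])
P=depthpts(i,d);m=((P[...,2]>.017)&(P[...,2]<.027)&(np.hypot(P[...,0]-.44,P[...,1]-.25)<.04)).astype(np.uint8)
c=max(cv2.findContours(m,0,1)[0],key=cv2.contourArea)
w=ray(i,c.reshape(-1,2),.022)[:,:2].astype(np.float32)*1000;print(cv2.minEnclosingCircle(w),cv2.fitEllipse(w),cv2.boundingRect(c))
```

```text
{'time': 16.375, 'q': [0.4694, -0.0072, 2.0233, -0.0002, 1.1288, -0.5071], 'tool_pos': [0.4396, 0.2508, 0.1709], 'tcp_rot': [-0.9191, -3.0017, 0.0039], 'wrist_force': [0.0637, 0.2491, 0.3381], 'torque': [0.0407, -0.022, 0.0404], 'width': 0.8022}
jaw deg 55.95 tilt [-0.003  -0.0017]
((441.5577087402344, 254.23118591308594), 18.06502914428711) ((441.52667236328125, 254.1287384033203), (34.43138122558594, 35.059383392333984), 59.46572494506836) (265, 179, 42, 42)
```

View pics/w8.png

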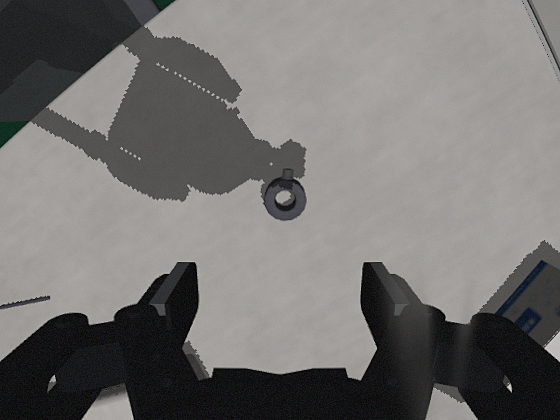

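Run:
```python
from h import *
z=np.load("pics/w8.npz");i=z;im=z["im"];P=depthpts(i,z["d"])
C=np.array([.4416,.2542])
m=(P[...,2]>.006)&(P[...,2]<.0185);r=np.hypot(P[...,0]-C[0],P[...,1]-C[1]);m&=(r>.0185)&(r<.03)
v,u=np.nonzero(m);print(len(u),u.min(),u.max(),v.min(),v.max())
for zz in(.0135,.0154):
    w=ray(i,np.c_[u,v],zz)[:,:2]-C;a=np.degrees(np.arctan2(w[:,1],w[:,0]));print(np.mean(a),np.median(a),np.hypot(*w.T).max())
p=P[m][:,:2]-C;print(np.degrees(np.arctan2(*p.mean(0)[::-1])))
g=cv2.cvtColor(im,cv2.COLOR_RGB2GRAY)[163:184,272:302];print(g[::2,::1])
```

```text
90 282 293 168 177
140.35679927214161 140.31140371199803 0.025514502422060444
140.5276908859197 140.4683541055667 0.025762315170567006
140.40847471090086
[[127  80  83  86  87  83  85  86  82  83  82  85  85  85  84  86  83  82
   86  83  85  87  82  84  83  84  83  84  85  79]
 [ 75  80  84  86  81  85  80  84  85  83  83  81  81  84  82  84  84  82
   86  85  82  84  80  84  81  83  87  85  83  84]
 [ 83  85  87  84  85  85  81  84  84  86  82  86  86  89  86  92  89  86
   86  87  82  85  85  84  84  82  85  83  85  83]
 [ 81  82  84  84  84  84  80  85  86  84  80  51  48  49  45  39  33  38
   44  57  65  78  86  83  84  87  86  86  84  85]
 [ 82  85  85  86  86  83  86  83  84  86  80  47  59  70  67  76  78  77
   70  64  57  66  88  87  83  87  81  87  83  83]
 [ 84  84  83  87  85  84  84  84  85  86  69  52  62  66  74  75  70  69
   70  62  59  75  86  83  84  82  84  82  85  82]
 [ 85  85  83  84  84  82  85  82  85  81  64  52  66  68  71  72  71  68
   66  56  65  78  83  83  82  83  84  83  86  79]
 [ 85  87  86  87  83  69  64  58  38  47  51  60  64  70  66  61  65  57
   58  46  52 103 149 127  68  99 125  74  72  94]
 [ 82  67  45  23  10  22  21  28  29  25  24  28  36  47  49  59  53  55
   52  49  37  31  59 107 138 163 159 142 164 161]
 [ 34  25  21  19  32  34  28  31  36  44  41  46  37  42  39  40  39  41
   35  32  35  22  23  23  13  31  92 147 164 161]
 [ 23  30  29  39  43  40  41  38  45  36  47  42  42  47  40  42  39  48
   40  42  52  75  65  28  24  23  16  31 107 170]]
```

{"name": "move_arm", "arguments": {"deltas": [[[0,0,-0.061],[0.018,0.034,-0.4],-0.2],[[0,0,-0.061],[0.018,0.034,-0.9],-0.1],[[0,0,-0.061],[0.018,0.034,-1],-0.1],[[0,0,-0.061],[0.018,0.034,-1],-0.1],[[0,0,-0.061],[0.018,0.034,-1],-0.1]], "grip_force": 80}}

```text
time: 17.0
tool_pos: [0.4443, 0.2552, 0.0747]
tcp_rot: [1.061, 2.954, 0.004]
wrist_force: [0.7, 0.1, -0.1]
width: 0.554
```

```bash
cat > col.py <<'E'
from h import *
def meas(z0=0.0,C0=(.4416,.2542),ax=None,tag=None):
    i=camera_info("wrist");im,d=read_camera("wrist");P=depthpts(i,d)
    if tag: cv2.imwrite(f"pics/{tag}.png",im[...,::-1])
    r=np.hypot(P[...,0]-C0[0],P[...,1]-C0[1])
    m=((abs(P[...,2]-z0-.022)<.004)&(r<.03)).astype(np.uint8)
    c=max(cv2.findContours(m,0,1)[0],key=cv2.contourArea)
    C,rad=cv2.minEnclosingCircle(ray(i,c.reshape(-1,2),z0+.022)[:,:2].astype(np.float32));C=np.array(C)
    print("circle",C.round(4),round(rad,4))
    if ax is not None:C=np.array(ax)
    r=np.hypot(P[...,0]-C[0],P[...,1]-C[1])
    ang=np.degrees(np.arctan2(P[...,1]-C[1],P[...,0]-C[0]))
    m=(P[...,2]>z0+.009)&(P[...,2]<z0+.0165)&(r>.0195)&(r<.027)&(ang>90)
    v,u=np.nonzero(m);w=ray(i,np.c_[u,v],z0+.0145)[:,:2];q=w-C
    print("screw n",len(u),"dir",np.degrees(np.arctan2(*q.mean(0)[::-1])).round(2),"r",np.hypot(*q.T).max().round(4))
E
python3 -c "
from col import *
import st
meas()"
```

```text
{'time': 17.0, 'q': [0.4729, 0.1107, 2.0979, -0.0, 0.9297, -0.4081], 'tool_pos': [0.4443, 0.2552, 0.0747], 'tcp_rot': [1.0614, 2.9544, 0.0038], 'wrist_force': [0.6841, 0.1338, -0.0792], 'torque': [0.0384, -0.0692, 0.01], 'width': 0.5541}
jaw deg 50.48 tilt [0.003  0.0015]
circle [0.4416 0.2541] 0.0182
screw n 156 dir 139.51 r 0.0256
```

{"name": "move_arm", "arguments": {"deltas": [[[0,0,0],[-0.01,0,-0.4],-0.1],[[0,0,0],[-0.01,0,-0.68],-0.1],[[0,0,0],[-0.01,0,-0.68],-0.1],[[0,0,0],[-0.01,0,-0.68],-0.1]]}}

```text
time: 17.55
tool_pos: [0.4431, 0.2555, 0.0066]
tcp_rot: [1.06, 2.955, 0.003]
wrist_force: [0.5, -0.3, 0.0]
width: 0.554
```

{"name": "move_arm", "arguments": {"deltas": [[[0,0,0],[0,0,0],0.1],[[0,0,0],[0,0,0],0.3],[[0,0,0],[0,0,0],0.5],[[0,0,0],[0,0,0],0.5]], "grip_force": 80}}

```text
time: 18.05
tool_pos: [0.4431, 0.2555, 0.007]
tcp_rot: [1.06, 2.955, 0.004]
wrist_force: [-1.6, -0.8, 7.1]
width: 0.38
```

```bash
python3 -c "
from col import *
import st
meas()"
```

```text
{'time': 18.05, 'q': [0.4744, 0.2102, 2.1371, -0.0001, 0.7909, -0.4074], 'tool_pos': [0.4431, 0.2555, 0.007], 'tcp_rot': [1.0602, 2.9548, 0.0038], 'wrist_force': [-1.6413, -0.817, 7.0791], 'torque': [-0.1869, 0.2207, 0.0101], 'width': 0.3798}
jaw deg 50.52 tilt [0.003  0.0015]
circle [0.4404 0.2601] 0.0263
screw n 105 dir 148.61 r 0.022
```

{"name": "move_arm", "arguments": {"deltas": [[[0,0,0],[-0.01,-0.01,0],0],[[0,0,0],[-0.01,-0.01,-0.035],0],[[0,0,0],[-0.01,-0.01,-0.035],0],[[0,0,0],[-0.01,-0.01,-0.035],0.5],[[0,0,0],[-0.01,-0.01,-0.035],0.6],[[0,0,0],[-0.01,-0.01,-0.035],0.6]], "grip_force": 80}}

```text
time: 18.85
tool_pos: [0.4408, 0.2538, 0.0014]
tcp_rot: [1.061, 2.957, 0.0]
wrist_force: [-0.0, -0.5, 3.4]
width: 0.387
```

```bash
python3 -c "
import st"
```

```text
{'time': 18.85, 'q': [0.4735, 0.2163, 2.1433, 0.0, 0.7817, -0.4083], 'tool_pos': [0.4408, 0.2538, 0.0014], 'tcp_rot': [1.0609, 2.9568, 0.0004], 'wrist_force': [-0.0433, -0.5027, 3.4348], 'torque': [-0.0723, 0.0991, -0.0125], 'width': 0.387}
jaw deg 50.52 tilt [0.0003 0.0001]
```

{"name": "move_arm", "arguments": {"deltas": [[[0,0,0],[0,0,0.4],0.6],[[0,0,0],[0,0,1],0.6],[[0,0,0],[0,0,1],0.6]]}}

```text
time: 19.23
tool_pos: [0.4446, 0.2557, 0.1064]
tcp_rot: [1.059, 2.95, 0.012]
wrist_force: [0.8, -0.1, 0.4]
width: 0.383
```

{"name": "move_arm", "arguments": {"deltas": [[[0,0,0.05],[0.25,-0.45,0.5],0.6],[[0,0,0.1],[0.5,-0.92,0.5],0.6],[[0,0,0.1],[0.5,-0.92,0.5],0.6]]}}

```text
time: 19.6
tool_pos: [0.4921, 0.1587, 0.1512]
tcp_rot: [0.832, 3.028, -0.001]
wrist_force: [-0.1, -0.1, -2.0]
width: 0.381
```

{"name": "move_arm", "arguments": {"deltas": [[[0,0,0.05],[0.25,-0.45,0],0.6],[[0,0,0.1],[0.5,-0.92,0],0.6],[[0,0,0.1],[0.5,-0.92,0],0.6]]}}

```text
time: 19.98
tool_pos: [0.5406, 0.0677, 0.1494]
tcp_rot: [-0.591, -3.083, 0.002]
wrist_force: [0.1, 0.2, -0.7]
width: 0.386
```

{"name": "move_arm", "arguments": {"deltas": [[[0,0,0.05],[0.25,-0.45,0],0.6],[[0,0,0.1],[0.51,-0.94,0],0.6],[[0,0,0.1],[0.51,-0.94,0],0.6],[[0,0,0.1],[0.51,-0.94,0],0.6],[[0,0,0.1],[0.51,-0.94,0],0.6]]}}

```text
time: 20.6
tool_pos: [0.5903, -0.0225, 0.1504]
tcp_rot: [-0.339, -3.121, -0.001]
wrist_force: [0.4, 0.7, -0.3]
width: 0.386
```

Run:
```python
from h import *
import st
i=camera_info("wrist");im,d=read_camera("wrist")
np.savez("pics/w9.npz",im=im,d=d,**{k:np.array(v) for k,v in i.items()})
p=proj(i,[[.592,-.0242,.17]])[0].astype(int);print(p)
cv2.imwrite("pics/w9.png",cv2.resize(im[190:370,170:410],(800,600))[...,::-1])
```

```text
{'time': 20.6, 'q': [-0.0805, 0.1708, 1.8712, 0.0006, 1.1017, -1.4349], 'tool_pos': [0.5903, -0.0225, 0.1504], 'tcp_rot': [-0.3394, -3.1212, -0.0007], 'wrist_force': [0.3877, 0.7051, -0.3298], 'torque': [0.0142, 0.0459, 0.0131], 'width': 0.386}
jaw deg 77.59 tilt [-0.0019  0.0007]
[277 300]
```

View pics/w9.png

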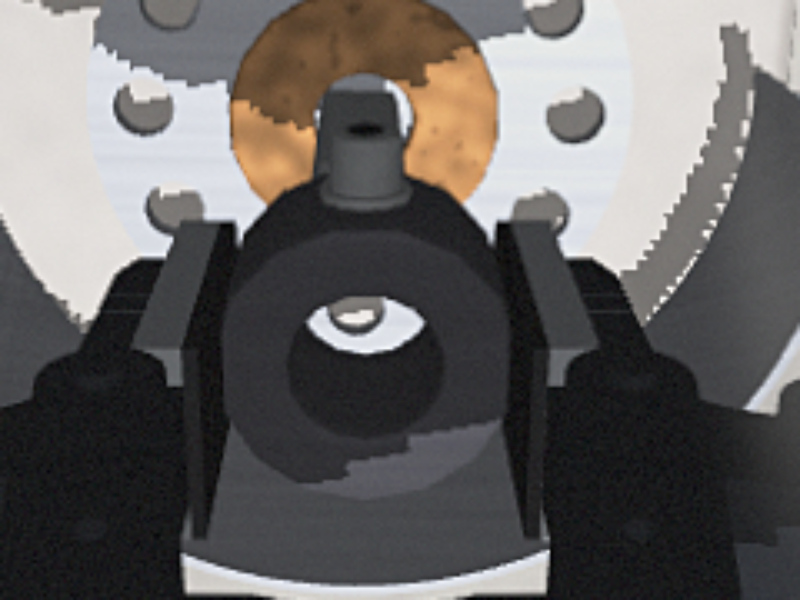

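Run:
```python
from h import *
z=np.load("pics/w9.npz");i=z;P=depthpts(i,z["d"]);im=z["im"]
f=lambda x,y:[170+x/3.3333,190+y/3.3333]
C=ray(i,[f(365,364)],.171)[0];B=ray(i,[f(365,366)],.171)[0]
r=np.hypot(P[...,0]-C[0],P[...,1]-C[1])
print(C,B)
m=(r<.018)&(r>.0095)&(abs(P[...,2]-.171)<.004);print("top z",np.median(P[m][:,2]),m.sum())
p=P[m];A=np.c_[p[:,:2]-p[:,:2].mean(0),np.ones(len(p))];print("slope",np.linalg.lstsq(A,p[:,2],rcond=None)[0])
m=(P[...,2]>.155)&(P[...,2]<.1685)&(r>.0195)&(r<.028)&(P[...,0]<C[0]);v,u=np.nonzero(m)
print(len(u),u.min(),u.max(),v.min(),v.max())
for zz in(.161,.164):
  w=ray(i,np.c_[u,v],zz)[:,:2]-C[:2];print("dir",np.degrees(np.arctan2(*w.mean(0)[::-1])),np.hypot(*w.T).max())
w=P[m][:,:2]-C[:2];print(np.degrees(np.arctan2(*w.mean(0)[::-1])))
```

```text
[ 0.59098933 -0.02328835  0.171     ] [ 0.59123949 -0.0233438   0.171     ]
top z 0.17101986503170413 4448
slope [ 0.01456192 -0.00031252  0.17091848]
987 210 349 226 279
dir 167.43388752872207 0.028625014014003088
dir 167.45429412678413 0.02827144925462524
167.43725971156556
```

Run:
```python
from h import *
z=np.load("pics/w9.npz");i=z;P=depthpts(i,z["d"]);C=np.array([.5911,-.0233])
r=np.hypot(P[...,0]-C[0],P[...,1]-C[1])
m=(P[...,2]>.155)&(P[...,2]<.1685)&(r>.0195)&(r<.028);m[:,:262]=0;m[:,298:]=0;v,u=np.nonzero(m)
print(len(u),u.min(),u.max(),v.min(),v.max())
w=ray(i,np.c_[u,v],.163)[:,:2]-C;print("dir",np.degrees(np.arctan2(*w.mean(0)[::-1])),np.hypot(*w.T).max())
```

```text
414 269 290 226 246
dir 167.5008513777527 0.02693138819494271
```

{"name": "move_arm", "arguments": {"deltas": [[[0,0,-0.009],[0.01,-0.012,-0.15],0.6],[[0,0,-0.009],[0.01,-0.012,-0.3],0.6],[[0,0,-0.009],[0.01,-0.012,-0.36],0.6],[[0,0,-0.009],[0.01,-0.012,-0.36],0.6],[[0,0,-0.009],[0.01,-0.012,-0.36],0.6]]}}

```text
time: 21.28
tool_pos: [0.5929, -0.0256, 0.1155]
tcp_rot: [0.364, 3.12, 0.0]
wrist_force: [-0.3, -0.5, -1.0]
width: 0.383
```

{"name": "move_arm", "arguments": {"deltas": [[[0,0,0],[0,0,-0.03],0.6],[[0,0,0],[0,0,-0.06],0.6],[[0,0,0],[0,0,-0.09],0.6],[[0,0,0],[0,0,-0.09],0.6]]}}

```text
time: 21.78
tool_pos: [0.5919, -0.025, 0.1057]
tcp_rot: [-0.363, -3.119, -0.001]
wrist_force: [-0.3, 2.6, -2.1]
width: 0.384
```

```bash
python3 st.py
```

```text
{'time': 21.775, 'q': [-0.0846, 0.2188, 1.9043, 0.0009, 1.02, -1.4239], 'tool_pos': [0.5919, -0.025, 0.1057], 'tcp_rot': [-0.3635, -3.119, -0.0011], 'wrist_force': [-0.2976, 2.5752, -2.1248], 'torque': [0.5012, 0.1038, -0.0417], 'width': 0.3837}
jaw deg 76.71 tilt [-0.0014  0.0009]
```

{"name": "move_arm", "arguments": {"deltas": [[[0,0,0],[0,0.004,-0.03],0.6],[[0,0,0],[0,0.004,-0.06],0.6],[[0,0,0],[0,0.004,-0.09],0.6],[[0,0,0],[0,0.004,-0.1],0.6],[[0,0,0],[0,0.004,-0.1],0.6]]}}

```text
time: 22.4
tool_pos: [0.5919, -0.0248, 0.0958]
tcp_rot: [-0.363, -3.119, -0.001]
wrist_force: [-2.6, 4.0, 1.0]
width: 0.385
```

```bash
python3 st.py
```

```text
{'time': 22.4, 'q': [-0.0841, 0.2297, 1.9114, 0.0005, 1.0021, -1.4232], 'tool_pos': [0.5919, -0.0248, 0.0958], 'tcp_rot': [-0.3634, -3.1189, -0.0006], 'wrist_force': [-2.5727, 4.0276, 0.9835], 'torque': [0.7173, 0.5312, 0.058], 'width': 0.3847}
jaw deg 76.71 tilt [-0.0016  0.0005]
```

{"name": "move_arm", "arguments": {"deltas": [[[0,0,0],[-0.002,0.004,-0.04],0.6],[[0,0,0],[-0.002,0.004,-0.08],0.6],[[0,0,0],[-0.002,0.004,-0.12],0.6],[[0,0,0],[-0.002,0.004,-0.16],0.6],[[0,0,0],[-0.002,0.004,-0.2],0.6],[[0,0,0],[-0.002,0.004,-0.2],0.6]]}}

```text
time: 23.15
tool_pos: [0.5918, -0.0246, 0.0754]
tcp_rot: [-0.363, -3.119, -0.0]
wrist_force: [-2.7, 2.2, -2.2]
width: 0.383
```

{"name": "move_arm", "arguments": {"deltas": [[[0,0,0],[0,0,-0.02],0.6],[[0,0,0],[0,0,-0.04],0.6],[[0,0,0],[0,0,-0.04],0.6]], "grip_force": 100}}

```text
time: 23.52
tool_pos: [0.5919, -0.0246, 0.0721]
tcp_rot: [-0.364, -3.119, -0.0]
wrist_force: [-3.3, 3.9, 1.4]
width: 0.376
```

```bash
python3 st.py
```

```text
{'time': 23.525, 'q': [-0.0837, 0.257, 1.9274, 0.0001, 0.9581, -1.4225], 'tool_pos': [0.5919, -0.0246, 0.0721], 'tcp_rot': [-0.3635, -3.1195, -0.0001], 'wrist_force': [-3.3018, 3.9085, 1.4004], 'torque': [0.5978, 0.5989, 0.0217], 'width': 0.3764}
jaw deg 76.71 tilt [-0.001   0.0002]
```

{"name": "move_arm", "arguments": {"deltas": [[[0,0,0],[0,0,-0.01],0.6],[[0,0,0],[0,0,-0.02],0.6],[[0,0,0],[0,0,-0.02],0.6]]}}

```text
time: 23.9
tool_pos: [0.592, -0.0246, 0.0716]
tcp_rot: [-0.363, -3.119, -0.0]
wrist_force: [-7.6, 3.9, 9.8]
width: 0.378
```

{"name": "move_arm", "arguments": {"deltas": [[[0,0,0],[0,0,-0.01],0.6],[[0,0,0],[0,0,-0.015],0.6],[[0,0,0],[0,0,-0.015],0.6]]}}

```text
time: 24.28
tool_pos: [0.592, -0.0246, 0.0715]
tcp_rot: [-0.363, -3.119, 0.0]
wrist_force: [-11.1, 3.6, 16.9]
width: 0.376
```

{"name": "move_arm", "arguments": {"deltas": [[[0,0,0],[-0.006,0,-0.01],0.6],[[0,0,0],[-0.008,0.002,-0.015],0.6],[[0,0,0],[-0.008,0.002,-0.015],0.6],[[0,0,0],[-0.008,0.002,-0.015],0.6]]}}

```text
time: 24.78
tool_pos: [0.592, -0.0246, 0.0714]
tcp_rot: [0.363, 3.12, -0.0]
wrist_force: [-13.8, 4.0, 23.7]
width: 0.379
```

Run:
```python
from h import *
import st
i=camera_info("wrist");im,d=read_camera("wrist");P=depthpts(i,d)
a=im[190:370,170:410]
sc,_=read_camera("scene");b=sc[190:265,220:325]
cv2.imwrite("pics/w10.png",np.hstack([cv2.resize(a,(400,300)),cv2.resize(b,(400,300),interpolation=cv2.INTER_CUBIC)])[...,::-1])
from col import meas
np.savez("pics/w10.npz",im=im,d=d,**{k:np.array(v) for k,v in i.items()})
C=np.array([.592,-.0245]);r=np.hypot(P[...,0]-C[0],P[...,1]-C[1])
m=(P[...,2]>.0755)&(P[...,2]<.09)&(r>.0195)&(r<.028);m[:,:262]=0;m[:,298:]=0;v,u=np.nonzero(m)
w=ray(i,np.c_[u,v],.0845)[:,:2]-C;print(len(u),u.min(),u.max(),"screw dir",np.degrees(np.arctan2(*w.mean(0)[::-1])))
m=(r<.0175)&(r>.0105)&(abs(P[...,2]-.092)<.006);print("collar top z",np.median(P[m][:,2]))
```

```text
{'time': 24.775, 'q': [-0.0835, 0.257, 1.9288, -0.0002, 0.9551, -1.4223], 'tool_pos': [0.592, -0.0246, 0.0714], 'tcp_rot': [0.3634, 3.1199, -0.0002], 'wrist_force': [-13.7932, 4.0144, 23.678], 'torque': [0.5878, 2.1036, 0.0169], 'width': 0.3786}
jaw deg 76.71 tilt [ 0.0006 -0.0002]
362 269 290 screw dir 168.574566612763
collar top z 0.09202191813962843
```

View pics/w10.png

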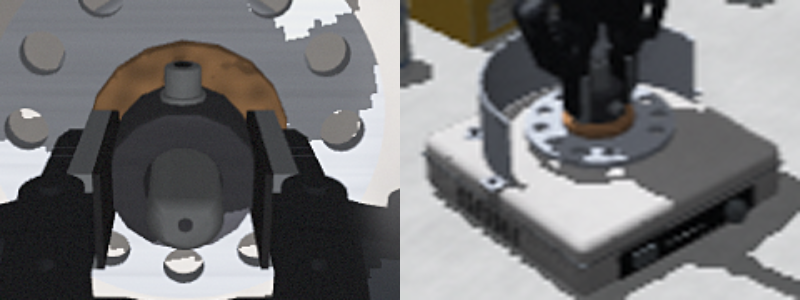

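```bash
python3 -c "
from workcell import order
print(order.finish_job())
import st"
```

```text
the job is handed in; nothing more can be done
None
the job is handed in; nothing more can be done
```

I carried out all the steps in the order asked and handed the job in at about 25 s of the 72 s allowed. No verdict was reported.

- **Shaft:** I gripped it across the flat. The fingers closed to about 12 mm (12.5 mm expected on the flat, 16 mm across the round) with almost no twist, so they lay square. I turned it about 79° clockwise. A later picture put the disc's gap at 166.6° against 166.7° for the drive's front.
- **Separator:** It lies level on the disc. Its top measured 70.2 mm above the bench (70 mm expected), about 1 mm off the axis.
- **Collar:** It went down the shaft with only a few newtons of resistance. Its top is at 92.0 mm, which is seated on the separator.
- **Hold at hand-in:** The collar is gripped with 100 N and pushed down with about 24 N.
- **Bystanders:** I did not touch the hex key, thermometer or Petri dish.

These checks disagreed or stayed imperfect:

- **Screw direction:** The last picture gave 168.6°, about 2° off the front. The gripper angle, combined with the screw direction measured just before lowering, gives about 166.6°. The picture's figure shifts about 1° for each 0.4 mm of error in the assumed centre.
- **Sideways force:** About 14 N remained on the tool while pushing down. My small correction did not remove it.
- **Grip width:** The gripper read about 32 mm on the 36 mm collar. I put this down to give in the fingers.
- **After hand-in:** I could not read the state again, so how well the hold lasted through the final second is unchecked.

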